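Tip the draining palette wells-up

TASK

The porcelain mixing palette lies wells-down on the raised deck of the turning stand. Without lifting or carrying it, only by pushing with the fingers, slide it off the deck so that its front end drops into the trough and it leans there, then push its raised rear end up and over so that it flips over the ledge and falls wells-up on the cork pad, and finally push it along the cork until it lies square against the end stop. Leave the jar, the plaster cast and the casting ring where they stand.

Things in the scene. Friction and masses are not known exactly. Their poses are not given: they have to be found in the camera images.
- stand: Fixed aluminium turning stand, 120 mm wide, 354 mm long. Origin on the table surface, mid-width, below the edge where the raised deck ends and the trough begins. x = pushing direction (deck, trough, cork pad, end stop), y across, z up. Deck: x -158 to 0 mm, top 60 mm above the table, between two side rails 8 mm high, 10 mm thick and 100 mm apart.
- deck_edge (a point): Mid-width point of the deck's upper edge at the trough, 60 mm above the table; the wall below it is upright. A part pushed on until its centre is past this edge tips into the trough.
- ledge_edge (a point): Mid-width point of the ledge's upper edge, 54 mm in stand x beyond the deck's edge, at cork height, 18 mm above the table. The trough between deck and ledge has its floor 6 mm above the table, so the ledge's upright face is 12 mm high. The cork pad runs from here 130 mm on to the end stop.
- stop_face (a point): Mid-width point at the foot of the end stop's face that looks at the trough, at cork height. The bar is 12 mm thick and rises 15 mm above the cork. The finished palette's centre lies 50 mm before it.
- palette: Loose flat white porcelain palette, 100 mm (own x) by 92 mm (own y) by 10 mm thick, 140 to 280 g. Origin at its centre, half-way through. Own z comes out of its plain flat face; the other face has three wells 5 mm deep and 90 mm long along x, with 5 mm rims and dividers. It starts wells-down on the deck, between its rails, own z up, own x along the stand's x.
- palette_front (a point): Middle of the palette's front end face (own x +50 mm), half-way through its thickness. This end drops into the trough; the palette then stands on it on the trough floor, leaning back on the deck's edge at roughly 45 to 60 degrees from level.
- palette_rear (a point): Middle of the palette's rear end face (own x -50 mm), half-way through its thickness: the end to push. While leaning it sticks up some 15 mm above deck height, over the deck. Swung up past upright about the front end, the palette falls over the ledge by itself, flat face down on the cork, about 10 mm overhanging the trough.
- jar: Loose lidded jar, 42 mm diameter, 55 mm tall, upright on the table beside the stand. Origin at the centre of its underside. Bystander.
- cast: Loose plaster dental cast, 50 by 60 mm, 33 mm tall, on the table beside the stand. Origin at the centre of its underside. Bystander.
- casting_ring: Loose steel casting ring, 52 mm outer diameter, 50 mm tall, open at both ends, upright on the table beside the stand. Origin at the centre of its underside. Bystander.
Things that resemble listed ones, but are neither listed nor needed, are in the scene too. Of the things shaped like the palette, the white one is meant.

How it is judged:
By the outcome, as a careful person would: the job done as asked, in the order asked, and still so for the second after the job is handed in, with the robot touching nothing.
It also fails if it takes over 53 s, if anything falls off the work surface, if the arm or the gripper's body presses on something with over 40 N, if the wrist force passes 120 N, or if a joint passes its speed limit or range.

ROBOT

A 6-joint arm with a two-finger parallel gripper is mounted at the origin on the work surface. World frame = base frame: x ahead of the robot, y to its left, z up, the work surface at z = 0. Lengths are in mm, angles in rad, forces in N, time in s.
With the tool pointing down it reaches from about 350 to 775 mm from the base axis. Payload 7.3 kg.
Tool frame: the origin (TCP) lies midway between the tips of the shut fingers; the grasp point (between the pads) lies 19 mm behind it; z points along the fingers, y is the line along which they close (so a half turn about z gives the same grasp; the last joint's range is limited). The gripper opens to 92 mm and grips with 3 to 60 N. Pads are 19 mm wide; open, the fingers measure 130 mm over their backs; the gripper's body (75 mm by 190 mm) begins 47 mm behind the grasp point.
Start: joints at [1.16, 0.342, 1.524, -0, 1.275, -0.146], TCP at [137.386, 506.728, 195.441] pointing down, gripper open.
Joint ranges: [-2.53, 2.53], [-0.77, 2.02], [0.04, 2.7], [-1, 4.14], [0.28, 2.66], [-3.11, 3.11]. Speed limits (rad/s): [2.57, 2.57, 3.14, 3.14, 3.14, 3.14].

INTERFACE

Orientations are given as [roll, pitch, yaw] about the fixed x, y, z axes, in that order (R = Rz(yaw) Ry(pitch) Rx(roll)).
In Python, from plant import bot gives the robot as it stands. The module is installed in compiled form; this text tells all that it offers.
- The arm moves only by the shell command python3 -m crank 'ROWS' [OPENING]. ROWS is JSON, a list of rows, each a list of 6 numbers: the shift along the tool's x, y, z in m, then the turn, a rotation vector about the tool's x, y, z in rad. In form: [[dx, dy, dz, wx, wy, wz], ...]. A call has 1 to 5 rows; each row shifts and turns the commanded pose from where the row before left it, along the tool's axes as they then stand; what a row does not reach is not made up. A row lasts 1/8 s, in which the tool goes at most 62.5 mm and 10.7 degrees, less where a joint would pass 70% of its speed; a pose out of reach is approached as far as the arm can. A call is refused whole if a number of a shift passes 0.0625 or a number of a turn 0.188, either way. A call with a gripper value outside its range is refused whole. OPENING is the opening in per cent of the stroke, from 0 (shut) to 100 (fully open), set as the call begins (- or left out, the last holds). The fingers move at their own pace and stop on an object; the grip force is fixed at half the most. Time passes only in rows, so rows that do not move let the fingers close. It gives the time, the measured TCP pose, the force, the opening and the grip force at its end, in the units of the state.
- bot.get_obs(): the state, without advancing time (a new reading comes with each control period).
- bot.capture(name): name is "scene" or "top" or "wrist"; returns a dict with "color" (400x640x3 uint8, blue, green, red), "fov_y" (degrees; the focal length in pixels is half the picture's height over the tangent of half this angle, whatever the lens; pixels are square), "cx", "cy" (the principal point, pixels), "extrinsics" (4x4, takes a point from world to camera coordinates); the wrist camera has in their place "tool_from_camera" (4x4, takes a point from camera to tool coordinates, whose origin is the TCP and whose axes are the flange's). Camera axes: x right, y up, looking along -z (the intrinsics and any distortion apply to the point x, -y, -z); pixel columns grow to the right and rows downward; lengths in mm; the calibration is good to about 2 mm. A picture is of the moment at which its call begins: read the wrist's pose just before it. There is no depth.
- bot.close_job(): hands the job in; it is judged then, once.
The state is a dict: "time": time; "joint_positions": joint angles; "dq": joint speeds; "tau": joint torques, N m; "tool_pos": TCP position; "tcp_rot": TCP orientation; "contact_force": force on the tool from outside, world axes, zero at the start; "moment": the same for the moment, N m; "grip_width": finger opening in mm; "finger_force": force on a finger pad.
Only numpy, scipy, OpenCV 4.12 (cv2) and the standard library are available. Lean on these libraries where they do the work, as an engineer would, in place of code of your own. Each camera call takes 0.05 s, during which the arm holds its last target. There are 200 camera calls.

## Working session

There is one attempt and no reset: what is moved stays moved. The work goes in short steps, Python scripts to look and compute and a shell command to move; the robot and the scene stay as the last step left them, time stands still between calls to the robot, and variables do not carry over. Pictures are saved under pics/ and viewed, at most 13 in all, crops included, and the job is handed in when it is done.

```bash
mkdir -p pics; ls
cat > h.py <<'E'
import numpy as np, cv2, json
from plant import bot
from scipy.spatial.transform import Rotation as R
def cap(n,save=None):
    o=bot.get_obs(); d=bot.capture(n); im=d["color"]
    if save: cv2.imwrite("pics/"+save+".png",im)
    f=im.shape[0]/2/np.tan(np.radians(d["fov_y"])/2)
    if "extrinsics" in d: E=np.array(d["extrinsics"])
    else:
        T=np.eye(4);T[:3,:3]=R.from_euler("xyz",o["tcp_rot"]).as_matrix();T[:3,3]=o["tool_pos"]
        E=np.linalg.inv(T@np.array(d["tool_from_camera"]))
    return im,(f,d["cx"],d["cy"],E),d
def ray(c,u,v):
    f,cx,cy,E=c; d=np.array([(u-cx)/f,-(v-cy)/f,-1.]); Rt=E[:3,:3].T
    return -Rt@E[:3,3], Rt@d
def onz(c,u,v,z):
    o,d=ray(c,u,v); return o+d*(z-o[2])/d[2]
def proj(c,p):
    f,cx,cy,E=c; q=E[:3,:3]@np.array(p,float)+E[:3,3]; return cx+f*q[0]/-q[2], cy-f*q[1]/-q[2]
E
python3 - <<'E'
from h import *
for n in ("scene","top","wrist"):
    im,c,d=cap(n,n+"0"); print(n,{k:(v if k!="color" else 0) for k,v in d.items()})
print(bot.get_obs())
E
```

```text
pics
scene {'color': 0, 'fov_y': 46.04997967119706, 'cx': 314.751538912032, 'cy': 193.86303529638815, 'extrinsics': array([[-5.06421623e-01,  8.62242688e-01,  8.64212957e-03,
         3.75178549e+02],
       [-4.85151616e-01, -2.93201362e-01,  8.23808759e-01,
         2.25317858e+02],
       [ 7.12856963e-01,  4.13001826e-01,  5.66801943e-01,
        -1.34961230e+03],
       [ 0.00000000e+00,  0.00000000e+00,  0.00000000e+00,
         1.00000000e+00]])}
top {'color': 0, 'fov_y': 49.33944902828805, 'cx': 319.1637368494834, 'cy': 200.5218179923748, 'extrinsics': array([[-4.86199844e-03, -9.99986047e-01, -2.06574725e-03,
        -7.25123065e+01],
       [ 9.76513292e-01, -5.19282932e-03,  2.15394580e-01,
        -6.13752326e+02],
       [-2.15402301e-01, -9.69981537e-04,  9.76524914e-01,
        -7.89161345e+02],
       [ 0.00000000e+00,  0.00000000e+00,  0.00000000e+00,
         1.00000000e+00]])}
wrist {'color': 0, 'fov_y': 63.70664037272853, 'cx': 322.9507306561851, 'cy': 199.3921561414814, 'tool_from_camera': array([[-3.12532043e-04,  9.61662251e-01,  2.74236426e-01,
         7.4288
[... 279 characters left out ...]
15, 'joint_positions': array([ 1.16000409e+00,  3.42561254e-01,  1.52476352e+00, -2.73342183e-05,
        1.27537217e+00, -1.46009258e-01]), 'dq': array([ 8.75510532e-04, -4.14262341e-05, -5.36869256e-03,  1.03290474e-04,
        1.47772999e-03,  9.32275208e-04]), 'tau': array([ 1.22277856e-03, -4.31474483e+01, -2.44352889e+01,  7.18961796e-02,
        5.36934589e-02, -9.85023689e-05]), 'tool_pos': array([137.25677328, 506.41223017, 194.91725459]), 'tcp_rot': array([-3.14049631e+00, -1.34800624e-04,  2.87681757e+00]), 'contact_force': array([-0.25765295,  0.88029884,  0.67011209]), 'moment': array([-0.00694235, -0.00456601, -0.00576261]), 'finger_force': 0.0, 'grip_width': 91.93008757759503}
```

View pics/top0.png

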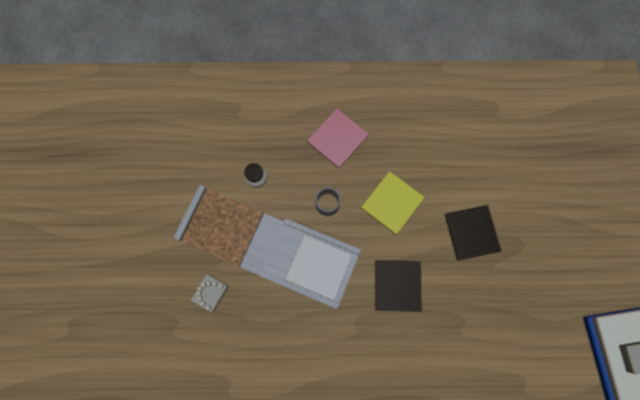

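View pics/scene0.png

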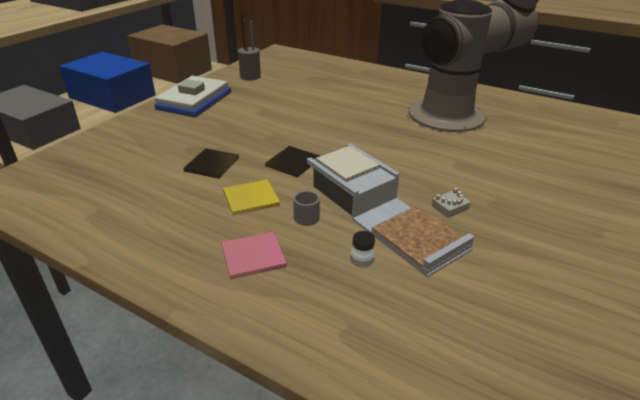

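The top view shows the stand with its deck at right (350,270) and its end stop at left (190,213), and the white palette at (322,266). The jar is at (255,174), the ring at (328,201) and the cast at (210,293). The scene view shows the same things.

```bash
cat > m.py <<'E'
from h import *
def tri(c1,p1,c2,p2):
    o1,d1=ray(c1,*p1);o2,d2=ray(c2,*p2)
    t=np.linalg.lstsq(np.c_[d1,-d2],o2-o1,rcond=None)[0]
    a=o1+d1*t[0];b=o2+d2*t[1];return (a+b)/2,np.linalg.norm(a-b)
def quad(m):
    m=cv2.morphologyEx(m,cv2.MORPH_OPEN,np.ones((3,3)))
    cs=max(cv2.findContours(m,0,2)[0],key=cv2.contourArea)
    h=cv2.convexHull(cs)
    for e in np.arange(.01,.2,.005):
        q=cv2.approxPolyDP(h,e*cv2.arcLength(h,True),True)
        if len(q)<=4:break
    return q[:,0],cv2.contourArea(cs)
E
python3 - <<'E'
from m import *
out=[]
for n,(x0,y0,x1,y1) in (("top",(165,150,375,320)),("scene",(290,135,490,285))):
    im,c,_=cap(n)
    hsv=cv2.cvtColor(im,cv2.COLOR_BGR2HSV)
    M=np.zeros(im.shape[:2],np.uint8);M[y0:y1,x0:x1]=255
    for u,v in ((322,266),(290,240),(225,228)) if n=="top" else ((348,161),(372,178),(425,235)): print(n,u,v,hsv[v,u],im[v,u])
    cork=cv2.inRange(hsv,(0,70,40),(15,255,255))&M
    pal=(cv2.inRange(hsv,(0,0,165),(180,30,255)) if n=="top" else cv2.inRange(hsv,(15,20,175),(40,80,255)))&M
    print(n,"cork",*[x.tolist() if hasattr(x,'tolist') else x for x in quad(cork)],"pal",*[x.tolist() if hasattr(x,'tolist') else x for x in quad(pal)])
    cr=cv2.resize(im[y0:y1,x0:x1],(int((x1-x0)*3.8),int((y1-y0)*3.5)) if 0 else None,fx=3.5,fy=3.5,interpolation=cv2.INTER_CUBIC)
    out.append(cr); cv2.imwrite(f"pics/crop_{n}.png",cr)
E
```

```text
top 322 266 [112  16 174] [174 166 163]
top 290 240 [107  24 151] [151 143 137]
top 225 228 [ 13 102 125] [ 75  97 125]
top cork [[205, 190], [261, 211], [239, 264], [181, 241]] 3549.0 pal [[304, 237], [350, 255], [333, 298], [287, 279]] 2322.5
scene 348 161 [ 26  34 186] [161 183 186]
scene 372 178 [ 96  15 168] [168 166 158]
scene 425 235 [ 15 114 136] [ 75 105 136]
scene cork [[373, 227], [417, 207], [460, 237], [419, 264]] 2507.0 pal [[375, 165], [344, 176], [320, 157], [350, 147]] 901.5
```

View pics/crop_top.png

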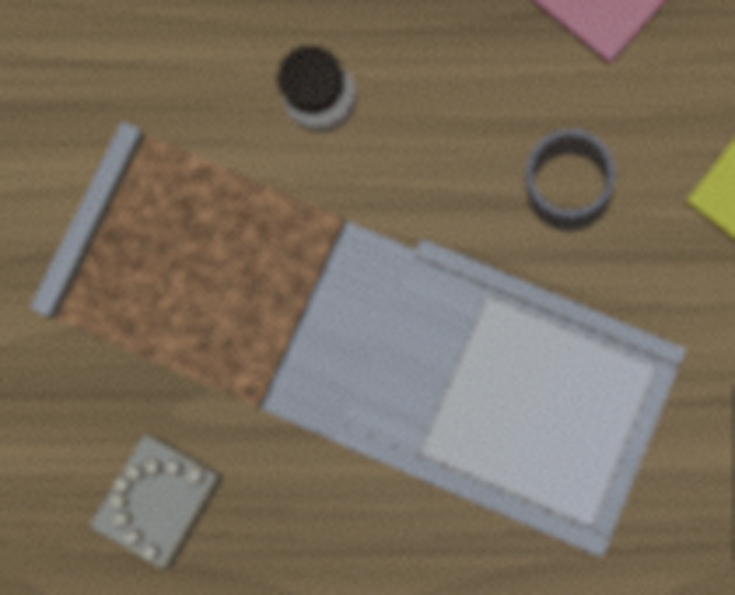

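View pics/crop_scene.png

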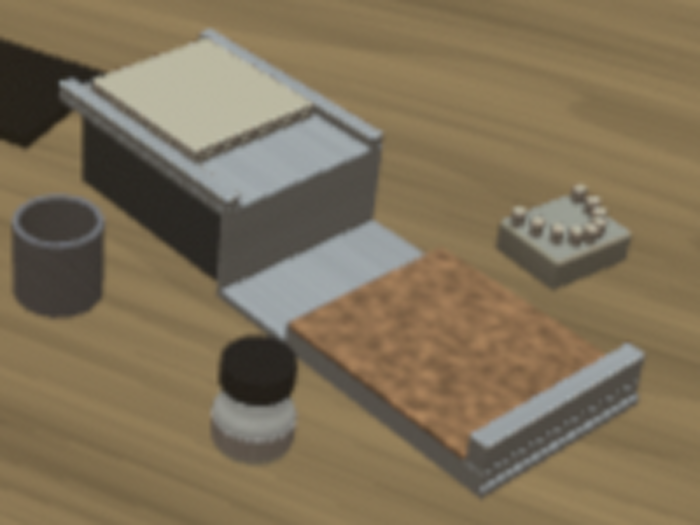

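The crops give clear corners of the cork, the palette and the rails. I'll triangulate them next.

Run:
```python
from m import *
_,ct,_=cap("top");_,cs,_=cap("scene")
np.set_printoptions(precision=1,suppress=True)
C=lambda u,v,n:(165+u/3.5,150+v/3.5) if n=="t" else (290+u/3.5,135+v/3.5)
pts={"ledgeR":((346,222),(288,325)),"ledgeC":((265,408),(440,252)),
"palFR":((486,296),(197,152)),"palFC":((424,456),(318,102)),"palRR":((655,364),(92,78)),"palRC":((597,526),(212,38)),
"railRend":((420,240),(237,197)),"railRback":((685,348),(62,82)),"stopTopR":((125,122),(474,438)),"stopTopC":((32,308),(643,352))}
for k,(a,b) in pts.items():
    p,e=tri(ct,C(*a,"t"),cs,C(*b,"s"));print(k,p,round(e,1))
q={}
for k,z in (("ledgeR",18),("ledgeC",18),("palFR",70),("palFC",70),("palRR",70),("palRC",70)):
    q[k]=onz(ct,*C(*pts[k][0],"t"),z);print(k,q[k])
q["stopR"]=onz(ct,*C(145,138,"t"),18);q["stopC"]=onz(ct,*C(60,315,"t"),18);print(q["stopR"],q["stopC"])
for z,nm,u in ((68,"railRend",(420,240)),(68,"railRback",(685,348)),(68,"railCback",(605,556))): print(nm,onz(ct,*C(*u,"t"),z))
print("jar top",onz(ct,*C(312,80,"t"),55),"ring top",onz(ct,*C(570,172,"t"),50),"cast",onz(ct,*C(155,500,"t"),33))
```

```text
ledgeR [597.5  41.   14.2] 3.5
ledgeC [488.2  86.7  12.3] 5.6
palFR [545.1 -44.4  69.3] 3.1
palFC [458.   -9.6  68.7] 6.5
palRR [ 507.  -136.3   71.6] 3.5
palRC [ 420.2 -101.2   68.8] 9.0
railRend [575.8  -6.   69.7] 6.8
railRback [ 515.8 -152.8   68.2] 4.3
stopTopR [654.8 166.8  35.8] 2.0
stopTopC [545.  217.3  32.9] 2.4
ledgeR [597.4  38.9  18. ]
ledgeC [488.8  83.1  18. ]
palFR [545.7 -45.8  70. ]
palFC [459.2 -12.7  70. ]
palRR [ 507.9 -138.    70. ]
palRC [ 422.1 -105.3   70. ]
[649.2 160.3  18. ] [543.1 204.5  18. ]
railRend [577.5  -9.   68. ]
railRback [ 516.8 -154.7   68. ]
railCback [ 406.5 -109.4   68. ]
jar top [674.   55.6  55. ] ring top [619.8 -93.1  50. ] cast [437.1 140.1  33. ]
```

```bash
cat >> h.py <<'E'
O=np.array([523.4,12.5,0]);YAW=np.radians(67.3)
def W(p): # stand -> world
    return O+R.from_euler("z",YAW).apply(p)
def S(p): return R.from_euler("z",YAW).inv().apply(np.array(p)-O)
def plan(wps,yaw,n):
    o=bot.get_obs();p=np.array(o["tool_pos"]);r=R.from_euler("xyz",o["tcp_rot"])
    goal=R.from_euler("xyz",[np.pi,0,yaw]); w=(r.inv()*goal).as_rotvec()
    k=sum(n);i=0
    for q,m in zip(wps,n):
        q=np.array(q,float);st=(q-p)/m
        for _ in range(m):
            print(np.round(r.inv().apply(st)/1000,4).tolist(),np.round(w/k,3).tolist()); r=r*R.from_rotvec(w/k)
        p=q
E
python3 - <<'E'
from h import *
plan([[400,250,195],W([-185,0,195])],YAW,[8,9])
E
```

```text
[-0.0401, -0.0224, 0.0] [-0.0, 0.0, 0.1]
[-0.0421, -0.0183, 0.0] [-0.0, 0.0, 0.1]
[-0.0437, -0.0139, 0.0] [-0.0, 0.0, 0.1]
[-0.0449, -0.0095, 0.0] [-0.0, 0.0, 0.1]
[-0.0456, -0.005, 0.0] [-0.0, 0.0, 0.1]
[-0.0459, -0.0004, 0.0] [-0.0, 0.0, 0.1]
[-0.0457, 0.0042, 0.0] [-0.0, 0.0, 0.1]
[-0.0451, 0.0088, 0.0] [-0.0, 0.0, 0.1]
[-0.0425, -0.0169, 0.0] [-0.0, 0.0, 0.1]
[-0.044, -0.0126, 0.0] [-0.0, 0.0, 0.1]
[-0.045, -0.0081, 0.0] [-0.0, 0.0, 0.1]
[-0.0456, -0.0036, 0.0] [-0.0, 0.0, 0.1]
[-0.0457, 0.001, 0.0] [-0.0, 0.0, 0.1]
[-0.0454, 0.0056, 0.0] [-0.0, 0.0, 0.1]
[-0.0446, 0.0101, 0.0] [-0.0, 0.0, 0.1]
[-0.0434, 0.0145, 0.0] [-0.0, 0.0, 0.1]
[-0.0417, 0.0188, 0.0] [-0.0, 0.0, 0.1]
```

```bash
python3 -m crank '[[-0.040,-0.022,0,0,0,0.1],[-0.042,-0.018,0,0,0,0.1],[-0.044,-0.014,0,0,0,0.1],[-0.045,-0.01,0,0,0,0.1],[-0.046,-0.005,0,0,0,0.1]]' 54
python3 -m crank '[[-0.046,0,0,0,0,0.1],[-0.046,0.004,0,0,0,0.1],[-0.045,0.009,0,0,0,0.1],[-0.0425,-0.017,0,0,0,0.1],[-0.044,-0.013,0,0,0,0.1]]'
python3 -m crank '[[-0.045,-0.008,0,0,0,0.1],[-0.046,-0.004,0,0,0,0.1],[-0.046,0.001,0,0,0,0.1],[-0.045,0.006,0,0,0,0.1],[-0.044,0.010,0,0,0,0.1]]'
python3 -m crank '[[-0.043,0.0145,0,0,0,0.1],[-0.042,0.019,0,0,0,0.1],[0,0,0,0,0,0]]'
python3 - <<'E'
from h import *
im,c,_=cap("wrist","w1"); o=bot.get_obs(); print(S(o["tool_pos"]),o["tcp_rot"],np.degrees(o["tcp_rot"][2]),o["grip_width"])
plan([W([-185,0,120])],YAW,[2])
for p in ([-146.5,46,70],[-146.5,-46,70],[-46.5,46,70],[-46.5,-46,70],[0,0,60]): print(p,np.round(proj(c,W(p)),0))
E
```

```text
time: 0.98
tool_pos: [302.8, 345.0, 195.6]
tcp_rot: [3.141, 0.0, 2.374]
contact_force: [1.0, 0.9, 0.2]
grip_width: 50.1
finger_force: 0.0
time: 1.6
tool_pos: [412.4, 157.6, 195.3]
tcp_rot: [-3.142, -0.0, 1.874]
contact_force: [0.9, 0.1, -0.1]
grip_width: 49.4
finger_force: 0.0
time: 2.22
tool_pos: [441.6, -69.0, 195.6]
tcp_rot: [3.141, -0.0, 1.373]
contact_force: [0.4, 1.4, 0.5]
grip_width: 49.6
finger_force: 0.0
time: 2.6
tool_pos: [453.6, -160.8, 195.1]
tcp_rot: [3.141, 0.0, 1.172]
contact_force: [-0.5, 0.8, 0.1]
grip_width: 49.8
finger_force: 0.0
[-185.32069248   -1.50744616  195.06381595] [-3.14087350e+00 -3.94481114e-04  1.17479013e+00] 67.31051638837327 49.649406993510404
[0.0001, -0.0007, 0.0375] [-0.0, -0.0, 0.0]
[0.0002, -0.0007, 0.0375] [-0.0, -0.0, 0.0]
[-146.5, 46, 70] [273. 143.]
[-146.5, -46, 70] [368. 143.]
[-46.5, 46, 70] [268.  30.]
[-46.5, -46, 70] [372.  29.]
[0, 0, 60] [320. -27.]
```

View pics/w1.png

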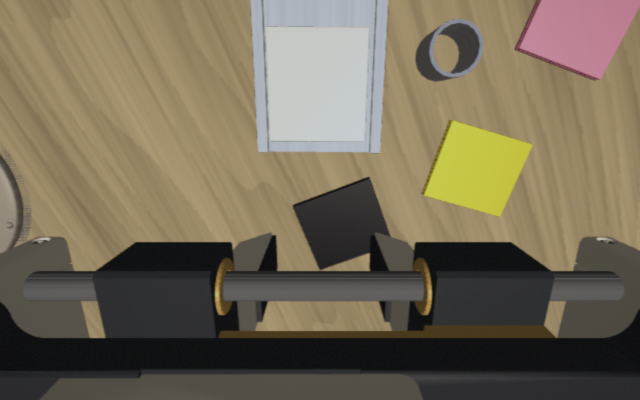

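The wrist view shows the palette at (268–368, 27–142), square between the rails. The stand's rear corners are at (259,152) and (380,152), which agrees with the triangulated pose to about 1–3 px. Next I'll descend behind the palette to z = 64.

```bash
python3 -m crank '[[0,-0.001,0.045,0,0,0],[0,-0.001,0.045,0,0,0],[0.005,-0.001,0.041,0,0,0],[0.015,0,0,0,0,0],[0.01,0,0,0,0,0]]'
python3 -m crank '[[0.015,0,0,0,0,0],[0.015,0,0,0,0,0],[0.01,0,0,0,0,0],[0.01,0,0,0,0,0],[0.0,0,0,0,0,0]]'
python3 - <<'E'
from h import *
cap("wrist","w2"); o=bot.get_obs(); print(S(o["tool_pos"]),o["tcp_rot"],o["contact_force"])
E
```

```text
time: 3.28
tool_pos: [463.5, -128.0, 65.9]
tcp_rot: [3.14, -0.0, 1.178]
contact_force: [-0.1, 0.7, 0.0]
grip_width: 49.6
finger_force: 0.0
time: 3.9
tool_pos: [481.6, -82.6, 64.4]
tcp_rot: [-3.142, -0.0, 1.178]
contact_force: [-0.5, 0.4, -0.2]
grip_width: 49.5
finger_force: 0.0
[-104.2600736     1.8202386    64.38576462] [3.14158792e+00 3.26973917e-05 1.17738349e+00] [-0.83161106  0.54926132 -0.16433724]
```

View pics/w2.png

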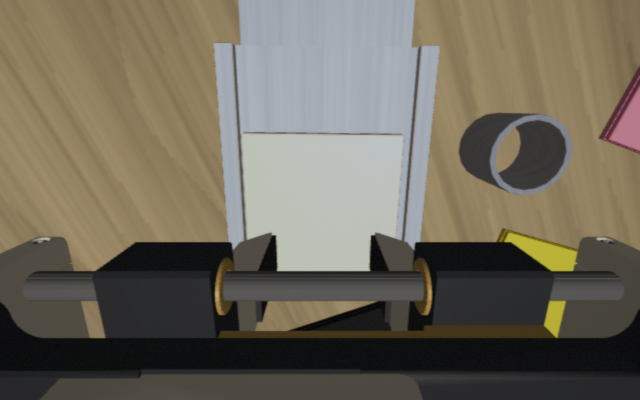

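The wrist view shows the palette's front edge at row 133 and the rails' end at row 45, with the fingers at the palette's rear.

Run:
```python
from h import *
im,c,_=cap("wrist")
print(S(onz(c,322,133,70)),S(onz(c,228,44,68)),S(onz(c,430,46,68)),S(onz(c,243,134,70)),S(onz(c,403,135,70)))
```

```text
[-44.40679926   2.85935728  70.        ] [ 1.84516849 52.97494003 68.        ] [  1.13343821 -54.6298173   68.        ] [-45.07375647  47.60113806  70.        ] [-45.40657532 -43.05341802  70.        ]
```

```bash
python3 - <<'E'
from h import *
cap("scene","s2")
E
python3 -m crank '[[0,0,-0.03,0,0,0],[-0.045,0,0,0,0,0],[-0.045,0,0,0,0,0],[0,0,0.0,0,0,0],[0,0,0,0,0,0]]' 
python3 -m crank '[[0,0,0,0,0,0],[0,0,0,0,0,0],[0,0,0,0,0,0],[0,0,0.0,0,0,0],[0,0,0,0,0,0]]' 0
python3 - <<'E'
from h import *
im,c,_=cap("wrist","w3")
s=cv2.imread("pics/s2.png")[60:210,240:440]; w0=cv2.imread("pics/wrist0.png")
s3,_,_=cap("scene","s3")
A=lambda x:cv2.resize(x,(400,300),interpolation=cv2.INTER_CUBIC)
cv2.imwrite("pics/mos.png",np.vstack([np.hstack([A(s),A(s3[60:210,240:440])]),np.hstack([A(w0),A(im)])]))
E
```

```text
time: 4.68
tool_pos: [446.8, -166.2, 94.3]
tcp_rot: [-3.141, -0.0, 1.175]
contact_force: [0.5, -0.9, 1.1]
grip_width: 49.4
finger_force: 0.0
time: 5.3
tool_pos: [446.9, -166.1, 94.4]
tcp_rot: [-3.142, -0.0, 1.177]
contact_force: [-0.6, -0.0, 0.7]
grip_width: 4.6
finger_force: 0.0
```

View pics/mos.png

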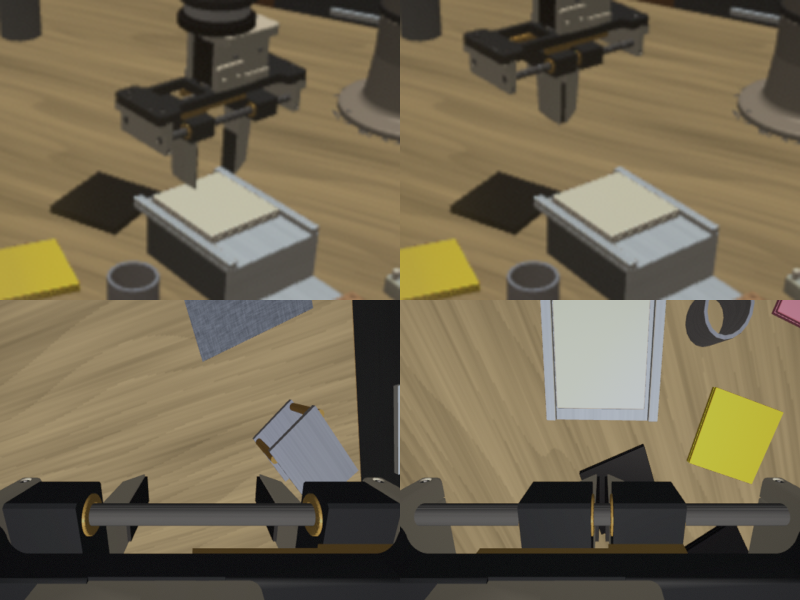

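Run:
```python
from h import *
im,c,_=cap("scene")
t=np.array([446.9,-166.1,94.4]);T=R.from_euler("xyz",[np.pi,0,YAW])
for dz in (0,-10,-20,-30): print(dz,[np.round(proj(c,t+T.apply([a,0,dz])),1) for a in (0,9.5)], "obs 320,121")
t=np.array([481.6,-82.6,64.4])
for dz in (0,-10,-20,-30): print(dz,[np.round(proj(c,t+T.apply([a,b,dz])),1) for a in (-9.5,9.5) for b in (-25,25,-44,44)])
print(bot.get_obs()["grip_width"])
```

```text
0 [array([317.7, 133.1]), array([320.3, 134.8])] obs 320,121
-10 [array([317.7, 129.1]), array([320.3, 130.7])] obs 320,121
-20 [array([317.8, 125. ]), array([320.4, 126.6])] obs 320,121
-30 [array([317.8, 120.8]), array([320.5, 122.4])] obs 320,121
0 [array([349.2, 156.3]), array([331.2, 163.2]), array([355.8, 153.7]), array([324.1, 166. ]), array([355. , 159.9]), array([336.9, 167. ]), array([361.6, 157.3]), array([329.8, 169.8])]
-10 [array([349.5, 152.3]), array([331.4, 159.2]), array([356.1, 149.7]), array([324.2, 161.9]), array([355.2, 155.8]), array([337. , 162.9]), array([361.9, 153.2]), array([329.9, 165.7])]
-20 [array([349.7, 148.2]), array([331.5, 155. ]), array([356.4, 145.7]), array([324.3, 157.7]), array([355.5, 151.7]), array([337.2, 158.7]), array([362.2, 149.2]), array([330. , 161.5])]
-30 [array([349.9, 144.1]), array([331.6, 150.8]), array([356.7, 141.6]), array([324.4, 153.5]), array([355.8, 147.6]), array([337.4, 154.5]), array([362.5, 145. ]), array([330.2, 157.2])]
0.1627973300516579
```

The projections show the real fingertips about 30 mm short of the reported TCP, so at z = 64 they passed above the palette. I'll confirm this with a gentle touch on the deck strip behind the palette.

```bash
python3 -m crank '[[0.015,0,0.025,0,0,0],[0.0185,0.001,0.022,0,0,0],[0,0,0.005,0,0,0],[0,0,0,0,0,0],[0,0,0,0,0,0]]' 54
python3 -c "
from h import *
o=bot.get_obs();print(S(o['tool_pos']),o['contact_force'],o['grip_width'])"
for k in 1 ; do python3 -m crank '[[0,0,0.003,0,0,0],[0,0,0,0,0,0]]' | grep -E "pos|contact"; done
python3 -m crank '[[0,0,0.002,0,0,0],[0,0,0,0,0,0]]' | grep -E "pos|contact"
python3 -m crank '[[0,0,0.002,0,0,0],[0,0,0,0,0,0]]' | grep -E "pos|contact"
```

```text
time: 6.08
tool_pos: [461.1, -136.4, 43.2]
tcp_rot: [3.14, 0.0, 1.176]
contact_force: [0.3, -0.3, -0.5]
grip_width: 45.9
finger_force: 0.0
[-1.61450947e+02  3.71119402e-02  4.31610149e+01] [ 0.29116202 -0.27781015 -0.50926793] 45.867019166961526
tool_pos: [460.6, -135.9, 39.5]
contact_force: [0.1, -0.1, -0.6]
tool_pos: [460.5, -135.7, 37.3]
contact_force: [-0.6, -0.1, -0.3]
tool_pos: [460.5, -135.6, 35.2]
contact_force: [-0.1, -0.1, -0.6]
```

```bash
python3 -m crank '[[0,0,0.002,0,0,0],[0,0,0,0,0,0]]' | grep -E "pos|contact"
python3 -m crank '[[0,0,0.0015,0,0,0],[0,0,0,0,0,0]]' | grep -E "pos|contact"
python3 -m crank '[[0,0,0.0015,0,0,0],[0,0,0,0,0,0]]' | grep -E "pos|contact|grip"
```

```text
tool_pos: [460.5, -135.6, 33.2]
contact_force: [-0.3, 0.3, 0.4]
tool_pos: [460.6, -135.6, 31.8]
contact_force: [-0.3, 0.1, -0.4]
tool_pos: [460.6, -135.6, 30.3]
contact_force: [-0.8, 0.1, 0.9]
grip_width: 49.5
```

```bash
python3 -m crank '[[0,0,-0.001,0,0,0],[0.005,0,0,0,0,0],[0.005,0,0,0,0,0],[0.005,0,0,0,0,0],[0.005,0,0,0,0,0]]' | grep -E "pos|contact"
python3 -m crank '[[0.005,0,0,0,0,0],[0.005,0,0,0,0,0],[0.005,0,0,0,0,0],[0.005,0,0,0,0,0],[0,0,0,0,0,0]]' | grep -E "pos|contact"
python3 - <<'E'
from h import *
im,c,_=cap("wrist","w4");o=bot.get_obs();print(S(o["tool_pos"]))
h=cv2.cvtColor(im,cv2.COLOR_BGR2HSV);m=cv2.inRange(h,(20,5,190),(45,60,255))
print(h[100,322]);ys=np.where(m[:,322]>0)[0];print(ys[:3],ys[-3:])
col=im[:200,322].astype(int);print(col[::10,0].tolist())
E
```

```text
tool_pos: [468.6, -116.9, 31.5]
contact_force: [-1.0, -1.4, 1.7]
tool_pos: [476.1, -98.2, 31.3]
contact_force: [-0.3, 0.6, 0.3]
[-120.51388648    0.9789261    31.26631175]
[ 41  15 185]
[] []
[171, 172, 171, 172, 172, 172, 173, 173, 174, 174, 174, 174, 174, 174, 174, 174, 173, 173, 173, 173]
```

Run:
```python
from h import *
im=cv2.imread("pics/w4.png").astype(int)
for u in (270,322,375):
    d=(im[:,u,0]-im[:,u,2]);print(u,d[0:300:10].tolist())
im,c,_=cap("wrist")
o=bot.get_obs()
for x in(-45,-25,-11): print(x,proj(c,W([x,0,70])), proj(c,W([x-100,0,70])))
cv2.imwrite("pics/m4.png",np.hstack([im[:,180:500],cv2.resize(cap("scene")[0][85:205,270:420],(480,400),interpolation=2)]))
```

```text
270 [16, 16, -7, -7, -8, -8, -8, -8, -8, -8, -9, -9, -9, -8, -8, -9, -10, -9, -9, -10, -9, -9, -11, -10, -6, 1, 0, -2, -1, -2]
322 [16, 16, -6, -6, -6, -7, -7, -7, -6, -6, -7, -7, -7, -7, -7, -7, -8, -9, -8, -8, -9, -9, -9, -9, 16, 16, 16, 15, 0, -2]
375 [16, 16, -5, -5, -5, -5, -5, -5, -5, -5, -6, -6, -6, -6, -6, -7, -6, -7, -7, -7, -7, -8, -8, -9, -2, 0, 0, 1, 0, -3]
-45 (np.float64(326.21549401001386), np.float64(103.41030428285956)) (np.float64(325.2882054242742), np.float64(297.0267220322331))
-25 (np.float64(326.44441068645176), np.float64(55.61285747222013)) (np.float64(325.4494238923235), np.float64(263.3645560800242))
-11 (np.float64(326.61559056380474), np.float64(19.870764715396348)) (np.float64(325.56869223480544), np.float64(238.46151124871486))
```

View pics/m4.png

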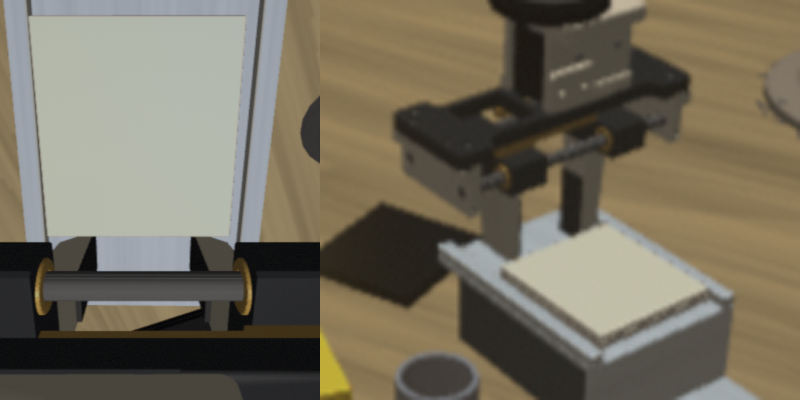

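The composite shows the palette now being pushed squarely. Its rear edge is at wrist row 236 (stand x ≈ -110) and its front is near -10, with the fingers right behind it. I'll keep pushing until it tips.

```bash
python3 -m crank '[[0.01,0,0,0,0,0],[0.01,0,0,0,0,0],[0.01,0,0,0,0,0],[0.01,0,0,0,0,0],[0.008,0,0,0,0,0]]' | grep -E "pos|contact"
python3 -m crank '[[0.004,0,0,0,0,0],[0.003,0,0,0,0,0],[0.003,0,0,0,0,0],[0.002,0,0,0,0,0],[0,0,0,0,0,0]]' | grep -E "pos|contact"
cat > prof.py <<'E'
from h import *
im,c,_=cap("wrist");o=bot.get_obs();print(S(o["tool_pos"]),o["contact_force"],o["time"])
for u in (290,322,355):
    d=(im[:,u].astype(int)[:,0]-im[:,u].astype(int)[:,2]);print(u,d[0:300:10].tolist())
E
python3 prof.py
```

```text
tool_pos: [494.7, -53.7, 31.4]
contact_force: [-1.0, -1.8, -0.2]
tool_pos: [499.1, -43.2, 31.4]
contact_force: [-0.1, -0.0, -0.1]
[-60.84473499   0.87611536  31.41635742] [ 0.42457808  0.62779973 -0.45693398] 10.275
290 [-61, -56, -6, -7, -7, -7, -7, -7, -7, -8, -7, -8, -8, -8, -9, -9, -8, -8, -9, -9, -9, -10, -9, -10, 16, 16, 16, 16, 0, -2]
322 [-53, -58, -6, -6, -6, -6, -7, -7, -6, -7, -7, -7, -7, -7, -8, -8, -7, -8, -8, -9, -8, -8, -9, -10, 16, 16, 16, 15, -1, -3]
355 [-53, -51, -5, -5, -6, -6, -5, -6, -6, -7, -7, -6, -6, -7, -6, -6, -7, -7, -7, -7, -8, -8, -8, -8, 16, 16, 16, 15, -2, -3]
```

Not tipped yet, so I'll go on in small steps.

```bash
python3 -m crank '[[0.002,0,0,0,0,0],[0.002,0,0,0,0,0],[0.001,0,0,0,0,0],[0,0,0,0,0,0],[0,0,0,0,0,0]]' | grep -E "pos|contact"
python3 prof.py
```

```text
tool_pos: [501.0, -38.6, 31.4]
contact_force: [0.7, 0.4, -0.8]
[-55.77639478   0.94845427  31.39880038] [-0.52178436  0.38769918 -0.57429201] 10.95
290 [-55, -60, -57, -20, -20, -20, -19, -20, -19, -20, -19, -20, -19, -19, -18, -19, -18, -18, -17, -17, -17, -17, -17, -17, 16, 16, 17, 15, -1, -2]
322 [-61, -54, -59, -19, -20, -20, -20, -20, -19, -19, -20, -19, -18, -18, -19, -18, -18, -18, -18, -18, -18, -17, -16, -17, 15, 15, 16, 15, -1, -3]
355 [-58, -55, -53, -19, -19, -20, -20, -20, -19, -19, -19, -18, -19, -19, -18, -17, -18, -17, -18, -18, -17, -17, -17, -16, 16, 16, 15, 16, -1, -3]
```

```bash
python3 -m crank '[[0,0,0,0,0,0],[0,0,0,0,0,0],[0,0,0,0,0,0]]' | grep -E "pos|contact"
python3 prof.py
python3 - <<'E'
from h import *
im,c,_=cap("scene","s5")
E
```

```text
tool_pos: [501.0, -38.7, 31.4]
contact_force: [0.1, 0.4, 0.2]
[-55.90022301   0.92760827  31.41563145] [ 0.02759485 -0.63452648 -0.93381887] 11.375
290 [-58, -64, -59, -68, -2, 17, 16, 16, -23, -23, -24, -23, -22, -22, -23, -23, -22, -23, -23, -22, 16, 16, 17, 16, 17, 16, 16, 16, -2, -3]
322 [-64, -57, -62, -62, -3, 16, 17, 16, -23, -23, -23, -21, -21, -23, -23, -23, -23, -23, -23, -22, 16, 16, 16, 16, 16, 17, 16, 15, -1, -2]
355 [-60, -58, -56, -59, -7, 16, 16, 16, -23, -23, -22, -22, -22, -23, -23, -23, -23, -23, -23, -22, 16, 17, 16, 16, 16, 17, 16, 16, -2, -2]
```

```bash
python3 -m crank '[[0,0,0,0,0,0],[0,0,0,0,0,0]]' | grep contact
python3 - <<'E'
from h import *
im,c,_=cap("wrist");s=cap("scene")[0]
cv2.imwrite("pics/m5.png",np.hstack([im[:,180:500],cv2.resize(s[95:235,290:458],(480,400),interpolation=2)]))
d=(im[:,322].astype(int)[:,0]-im[:,322].astype(int)[:,2]);print(d[20:210:4].tolist())
for x,z in ((-19,83),(-15,85),(-25,80),(-35,75)): print(x,z,proj(c,W([x,0,z])))
E
```

```text
contact_force: [0.3, 0.0, 0.7]
[-62, -61, -62, -62, -55, -4, 16, 16, 16, 16, 16, 17, 16, 12, -23, -23, -23, -23, -24, -23, -23, -22, -22, -23, -22, -23, -22, -23, -23, -23, -23, -23, -23, -23, -23, -23, -23, -23, -21, -20, -24, -22, -22, -18, 16, 16, 16, 15]
-19 83 (np.float64(325.9216484849439), np.float64(192.99436145163048))
-15 85 (np.float64(326.00131362428925), np.float64(185.3444055399715))
-25 80 (np.float64(325.80821739697643), np.float64(203.8867395870336))
-35 75 (np.float64(325.6337799979606), np.float64(220.63733367095406))
```

View pics/m5.png

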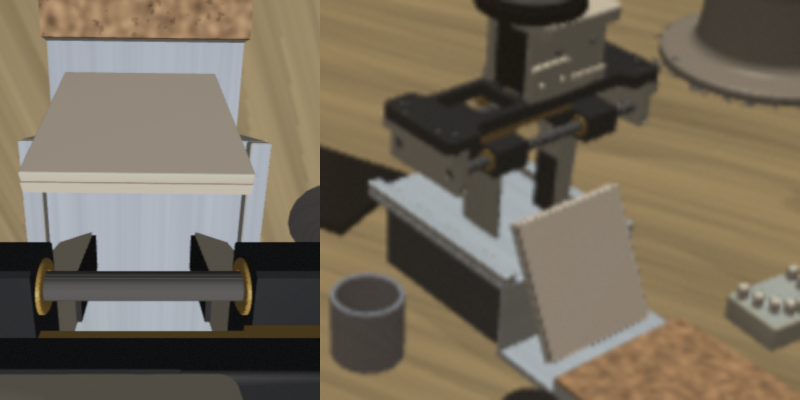

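The palette leans as wanted: in the wrist view its rear edge is at row 198 (x ≈ -20, z ≈ 80), and its front stands in the trough before the cork. I'll raise the fingers and push the rear end over while rising, so the gripper body stays clear.

```bash
python3 -m crank '[[0,0,-0.009,0,0,0],[0.012,0,0,0,0,0],[0.008,0,-0.001,0,0,0],[0.008,0,-0.001,0,0,0],[0.008,0,-0.001,0,0,0]]' | grep -E "pos|contact"
python3 -m crank '[[0.008,0,-0.001,0,0,0],[0.008,0,-0.001,0,0,0],[0.008,0,-0.002,0,0,0],[0.008,0,-0.002,0,0,0],[0.008,0,-0.001,0,0,0]]' | grep -E "pos|contact"
python3 prof.py
```

```text
tool_pos: [514.9, -4.8, 43.4]
contact_force: [-0.6, -1.5, -0.8]
tool_pos: [530.4, 32.0, 50.6]
contact_force: [0.7, 0.5, -0.6]
[21.46105896  0.95556459 50.71022627] [ 0.97173316 -0.0930556   0.69208729] 13.075
290 [-66, -61, -63, -61, -62, -67, -63, -60, -60, -64, -66, -68, -64, -65, -62, -63, -67, 17, 16, -15, -16, -8, 4, 12, -7, -8, -8, 17, -1, -2]
322 [-59, -63, -59, -63, -59, -62, -63, -64, -66, -59, -63, -63, -60, -65, -61, -64, -65, 16, 17, -14, -15, -7, 10, 15, -7, -6, -7, 16, -1, -3]
355 [-60, -59, -64, -58, -60, -59, -51, -67, -67, -61, -64, -66, -66, -64, -67, -62, -67, 16, 16, -15, -15, -6, 10, 15, -8, -8, -7, 15, -2, -3]
```

```bash
python3 -m crank '[[0.006,0,-0.001,0,0,0],[0.006,0,-0.001,0,0,0],[0.006,0,0,0,0,0],[0.006,0,0,0,0,0],[0.005,0,0,0,0,0]]' | grep -E "pos|contact"
python3 prof.py
```

```text
tool_pos: [541.4, 58.6, 52.3]
contact_force: [0.2, -0.0, -0.2]
[49.9432283   1.17062702 52.38466363] [-0.36249142 -0.00310609 -0.28942358] 13.75
290 [-46, -64, -57, -62, -57, -65, -57, -62, -56, 3, 0, -2, -2, -3, -2, -4, -4, -5, -6, -6, -7, -8, -9, -6, 17, 16, 16, -6, -1, -3]
322 [-37, -48, -50, -57, -64, -57, -62, -58, -60, 10, 1, 1, 0, -1, -1, -2, -3, -3, -4, -5, -5, -5, -6, -5, 16, 16, 17, -6, -2, -2]
355 [-22, -58, -62, -57, -69, -56, -57, -61, -52, 10, 3, 3, 2, 1, 0, 0, -1, -1, -2, -3, -4, -4, -5, -4, 16, 16, 16, -5, -1, -3]
```

```bash
python3 -m crank '[[0,0,0,0,0,0],[0,0,0,0,0,0],[0,0,-0.01,0,0,0],[-0.01,0,-0.01,0,0,0],[-0.02,0,0,0,0,0]]' | grep -E "pos|contact"
python3 -m crank '[[0,0,0,0,0,0],[0,0,0,0,0,0]]' | grep -E "pos|contact"
python3 - <<'E'
from h import *
im,c,_=cap("wrist");o=bot.get_obs();print(S(o["tool_pos"]),o["time"])
d=(im[:,322].astype(int)[:,0]-im[:,322].astype(int)[:,2]);print(d[0:260:5].tolist())
s=cap("scene")[0]
cv2.imwrite("pics/m6.png",np.hstack([im[:,160:480],cv2.resize(s[115:275,310:502],(480,400),interpolation=2)]))
for x in (44,54,94,144,184): print(x,np.round(proj(c,W([x,0,28 if x not in(54,184) else 18])),1))
E
```

```text
tool_pos: [530.2, 29.8, 73.7]
contact_force: [0.1, 0.8, -0.3]
tool_pos: [529.5, 30.1, 72.3]
contact_force: [-0.6, -0.5, -0.1]
[18.90529722  1.09564847 72.30740493] 14.675
[-60, -58, -58, -63, -58, -56, -60, -7, 5, -1, 0, 0, -1, 0, 1, 1, 1, 0, 0, 0, 1, 1, 1, 1, 1, 1, 1, 0, 1, 0, 0, 1, 0, 0, 0, -4, 6, 16, 16, 16, 16, 16, 16, 16, -6, -6, -6, -8, -6, 10, 16, 16]
44 [325. 175.]
54 [324.9 159.5]
94 [325.2 105. ]
144 [325.4  26. ]
184 [325.4 -38.1]
```

View pics/m6.png

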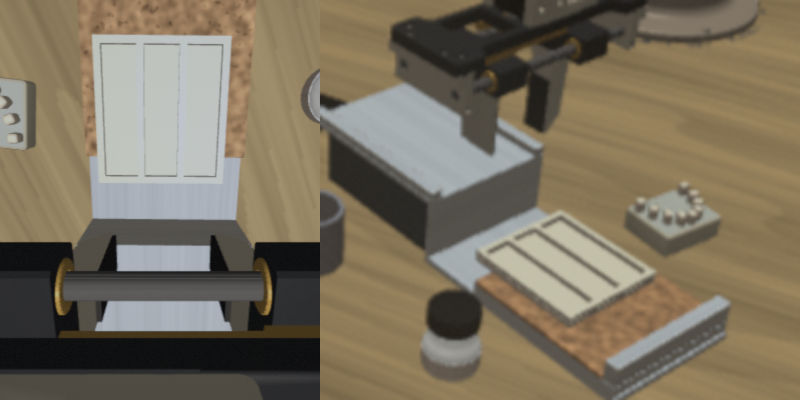

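The wrist and scene views show the palette flipped wells-up on the cork, with its rear at wrist row 182 (x ≈ 40) and overhanging the trough. For the last push I'll tilt the tool about 25° so the gripper body clears the deck.

```bash
python3 -m crank '[[0,0,0,0,-0.147,0],[0,0,0,0,-0.147,0],[0,0,0,0,-0.146,0],[0,0,0,0,0,0]]' | grep -E "pos|rot|contact"
cat > d.py <<'E'
from h import *
import sys
o=bot.get_obs();r=R.from_euler("xyz",o["tcp_rot"]);p=o["tool_pos"]
tip=p+r.apply([0,0,-32]);t=W([float(a) for a in sys.argv[1:4]])
ex=R.from_euler("z",YAW).apply([1,0,0])
print("tip",S(tip),"z",r.apply([0,0,1]),"delta tool m",np.round(r.inv().apply(t-tip)/1000,4),"10mm stand x:",np.round(r.inv().apply(ex)*.01,4),"down10:",np.round(r.inv().apply([0,0,-.01]),4),o["contact_force"])
E
python3 d.py 22 1 25
```

```text
tool_pos: [529.7, 32.9, 70.6]
tcp_rot: [-3.139, 0.441, 1.182]
contact_force: [0.4, -0.0, -0.6]
tip [34.89231632  2.05143214 99.5736708 ] z [-0.1641037  -0.39377184 -0.90444111] delta tool m [0.0201 0.0011 0.0729] 10mm stand x: [ 0.009   0.0001 -0.0043] down10: [0.0043 0.     0.009 ] [ 0.35368779 -0.01871457 -0.64838392]
```

```bash
python3 -m crank '[[-0.0115,0.001,0.0055,0,0,0],[0.011,0,0.023,0,0,0],[0.011,0,0.023,0,0,0],[0.005,0,0.010,0,0,0],[0,0,0,0,0,0]]' | grep -E "pos|contact"
python3 d.py 22 1 25
```

```text
tool_pos: [525.6, 17.9, 10.3]
contact_force: [0.3, 0.1, 0.3]
tip [19.40735705  0.04288802 39.25851976] z [-0.16455697 -0.3926287  -0.90485563] delta tool m [ 0.0084 -0.0009  0.0118] 10mm stand x: [ 0.009   0.     -0.0043] down10: [0.0043 0.     0.009 ] [0.29777728 0.13933022 0.26998976]
```

Next I'll go down the last 14 mm and push forward to a tip x of about 55.

```bash
python3 -m crank '[[0.003,-0.001,0.006,0,0,0],[0.003,0,0.006,0,0,0],[0,0,0,0,0,0]]' | grep -E "pos|contact"
python3 -m crank '[[0.006,0,-0.003,0,0,0],[0.006,0,-0.003,0,0,0],[0.006,0,-0.003,0,0,0],[0.006,0,-0.003,0,0,0],[0.006,0,-0.003,0,0,0]]' | grep -E "pos|contact"
python3 d.py 66 1 25
cat > pal.py <<'E'
from h import *
im,c,_=cap("top");r=cv2.cvtColor(im,cv2.COLOR_BGR2HSV)
im2=im.astype(int); b=(im2.min(2)>120).astype(np.uint8)*255
M=np.zeros_like(b);M[180:275,170:300]=255;b&=M
cork=cv2.inRange(r,(0,70,40),(16,255,255))&M
cv2.imwrite("pics/pm.png",b)
cs=sorted(cv2.findContours(b,0,2)[0],key=cv2.contourArea)[-4:]
for k in cs:
    (cx,cy),sz,a=cv2.minAreaRect(k); print(cv2.contourArea(k),S(onz(c,cx,cy,28)),sz)
# sample along stand x at several y
for y in (-35,0,38):
    print(y,[(x,int(im2[int(round(v)),int(round(u))].min())) for x in range(30,200,5) for u,v in [proj(c,W([x,y,28]))]])
E
python3 pal.py
```

```text
tool_pos: [524.9, 19.7, -3.6]
contact_force: [0.8, -0.5, -0.2]
tool_pos: [538.3, 51.0, -2.5]
contact_force: [0.4, -0.8, -0.8]
tip [54.92648847  1.19073826 26.49406678] z [-0.1634306  -0.39331716 -0.90476077] delta tool m [ 0.0107  0.0002 -0.0034] 10mm stand x: [ 0.009   0.     -0.0043] down10: [0.0043 0.     0.009 ] [ 0.44761157 -0.83840249 -0.79606215]
91.0 [91.27033047 -2.05751728 28.        ] (4.55183219909668, 26.40062713623047)
112.0 [72.45003001  0.1963438  28.        ] (5.627719879150391, 24.57989501953125)
231.5 [169.41179686  42.40181403  28.        ] (33.1527099609375, 13.267977714538574)
2651.5 [15.00850636 -3.94900011 28.        ] (60.0, 59.0)
-35 [(30, 149), (35, 148), (40, 149), (45, 150), (50, 128), (55, 98), (60, 98), (65, 99), (70, 70), (75, 47), (80, 46), (85, 54), (90, 43), (95, 32), (100, 29), (105, 40), (110, 39), (115, 35), (120, 36), (125, 38), (130, 42), (135, 53), (140, 33), (145, 27), (150, 25), (155, 19), (160, 31), (165, 71), (170, 42), (175, 36), (180, 61), (185, 83), (190, 67), (195, 60)]
0 [(30, 151), (35, 153), (40, 154), (45, 154), (50, 143), (55, 83), (60, 80), (65, 96), (70, 170), (75, 175), (80, 85), (85, 100), (90, 166), (95, 159), (100, 31), (105, 72), (110, 106), (115, 117), (120, 84), (125, 92), (130, 75), (135, 94), (140, 111), (145, 34), (150, 23), (155, 22), (160, 79), (165, 49), (170, 33), (175, 43), (180, 65), (185, 89), (190, 61), (195, 62)]
38 [(30, 148), (35, 147), (40, 148), (45, 150), (50, 137), (55, 98), (60, 100), (65, 92), (70, 49), (75, 33), (80, 40), (85, 40), (90, 38), (95, 39), (100, 29), (105, 73), (110, 109), (115, 122), (120, 98), (125, 96), (130, 72), (135, 91), (140, 130), (145, 138), (150, 137), (155, 137), (160, 136), (165, 101), (170, 96), (175, 93), (180, 94), (185, 122), (190, 125), (195, 84)]
```

The front edge is at x ≈ 165, as expected, so the palette is moving with the fingers. I'll approach the stop gently, watching the force.

```bash
python3 -m crank '[[0.0055,0,-0.0022,0,0,0],[0.0055,0,-0.0022,0,0,0],[0.002,0,-0.001,0,0,0],[0,0,0,0,0,0]]' | grep -E "pos|contact"
python3 -m crank '[[0.002,0,-0.001,0,0,0],[0,0,0,0,0,0]]' | grep -E "pos|contact"
python3 -m crank '[[0.002,0,-0.001,0,0,0],[0,0,0,0,0,0]]' | grep -E "pos|contact"
python3 d.py 72 1 25
```

```text
tool_pos: [543.7, 63.6, -2.8]
contact_force: [-0.4, -2.1, 3.7]
tool_pos: [544.4, 65.6, -2.9]
contact_force: [-1.5, -1.5, 5.6]
tool_pos: [545.3, 67.7, -2.9]
contact_force: [-1.7, -2.7, 5.5]
tip [73.00260162  1.13252797 26.06773118] z [-0.16329487 -0.39327335 -0.90480432] delta tool m [-0.0005  0.0001  0.0014] 10mm stand x: [ 0.009   0.     -0.0043] down10: [ 0.0043 -0.      0.009 ] [-1.6539532  -2.67209985  5.52260733]
```

```bash
python3 -m crank '[[-0.001,0,-0.002,0,0,0],[0,0,0,0,0,0]]' | grep -E "pos|contact"
python3 -m crank '[[0.001,0,-0.0005,0,0,0],[0,0,0,0,0,0]]' | grep -E "pos|contact"
python3 -m crank '[[0.001,0,-0.0005,0,0,0],[0,0,0,0,0,0]]' | grep -E "pos|contact"
python3 -m crank '[[0.002,0,-0.001,0,0,0],[0,0,0,0,0,0]]' | grep -E "pos|contact"
python3 pal.py | tail -1
python3 d.py 72 1 25
```

```text
tool_pos: [545.4, 68.2, -1.1]
contact_force: [-0.3, -0.6, 0.4]
tool_pos: [545.5, 68.9, -1.0]
contact_force: [0.2, -0.3, -0.1]
tool_pos: [545.6, 69.5, -0.8]
contact_force: [-2.0, -1.3, 0.6]
tool_pos: [545.1, 70.2, -0.8]
contact_force: [-4.8, -7.1, 0.8]
38 [(30, 145), (35, 147), (40, 148), (45, 148), (50, 145), (55, 95), (60, 83), (65, 87), (70, 91), (75, 97), (80, 97), (85, 96), (90, 91), (95, 45), (100, 34), (105, 42), (110, 38), (115, 37), (120, 40), (125, 37), (130, 74), (135, 104), (140, 113), (145, 91), (150, 95), (155, 76), (160, 90), (165, 115), (170, 136), (175, 134), (180, 134), (185, 129), (190, 82), (195, 68)]
tip [75.3896296   2.21093087 28.0698634 ] z [-0.1679408  -0.39554728 -0.90296082] delta tool m [-0.0017  0.0012  0.0042] 10mm stand x: [ 0.009   0.     -0.0043] down10: [0.0043 0.     0.009 ] [-4.34792715 -6.21607746 -0.23223754]
```

The horizontal force has risen to about 8 N, so the palette has reached the stop. One more small push should seat it square, then I'll retreat.

```bash
python3 -m crank '[[0.0015,0,-0.0007,0,0,0],[0,0,0,0,0,0],[0,0,0,0,0,0]]' | grep -E "pos|rot|contact"
python3 -m crank '[[-0.006,0,0.003,0,0,0],[-0.01,0,0.004,0,0,0],[-0.018,0,-0.037,0,0,0],[-0.02,0,-0.043,0,0,0],[-0.02,0,-0.043,0,0,0]]' | grep -E "pos|rot|contact"
python3 -m crank '[[-0.02,0,-0.043,0,0,0],[-0.05,0,0.02,0,0.147,0],[-0.05,0,0.02,0,0.147,0],[-0.05,0,0,0,0.146,0],[0,0,0,0,0,0]]' | grep -E "pos|rot|contact"
python3 - <<'E'
from h import *
t=cap("top","t9")[0];s=cap("scene","s9")[0];w=cap("wrist","w9")[0]
A=lambda i,x,y,w_,h,W_,H:cv2.resize(i[y:y+h,x:x+w_],(W_,H),interpolation=2)
cv2.imwrite("pics/fin.png",np.vstack([np.hstack([A(t,165,150,160,120,400,300),A(s,310,135,190,142,400,300)]),np.hstack([cv2.resize(w,(400,300)),A(t,0,0,640,400,400,300)])]))
E
```

```text
tool_pos: [545.0, 70.5, -0.8]
tcp_rot: [-3.137, 0.447, 1.177]
contact_force: [-6.3, -10.7, -0.2]
tool_pos: [540.8, 57.0, 137.4]
tcp_rot: [3.141, 0.439, 1.177]
contact_force: [1.3, 0.4, -0.2]
tool_pos: [478.9, -95.3, 190.5]
tcp_rot: [3.138, -0.0, 1.163]
contact_force: [-0.1, -0.1, 0.1]
```

View pics/fin.png

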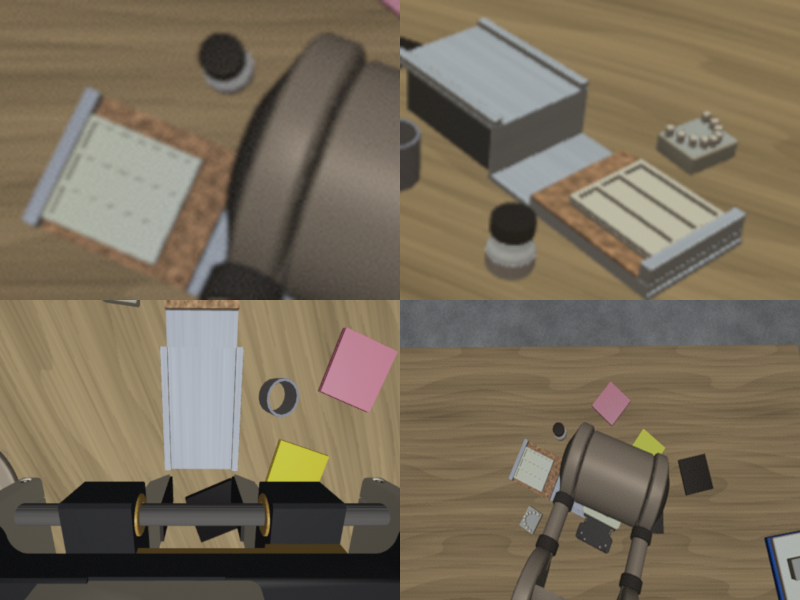

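The final views show the palette wells-up next to the end stop (top crop, centre at about (122,188)), with the jar, cast and ring unmoved. I'll check the gap and the squareness numerically.

Run:
```python
from m import *
im,c,_=cap("top");h=cv2.cvtColor(im,cv2.COLOR_BGR2HSV)
print(h[222,212],h[215,192])
M=np.zeros(im.shape[:2],np.uint8);M[188:258,170:250]=255
pal=cv2.inRange(h,(20,0,110),(60,60,255))&M
q,a=quad(pal);print(a)
P=[S(onz(c,*p,28)) for p in q];print(np.round(P,1).tolist())
k=max(cv2.findContours(pal,0,2)[0],key=cv2.contourArea)
pts=np.array([S(onz(c,*p[0],28))[:2] for p in k],np.float32)
print(cv2.minAreaRect(pts))
bar=cv2.inRange(h,(95,15,90),(130,80,255))&M
k=max(cv2.findContours(bar,0,2)[0],key=cv2.contourArea)
print(cv2.minAreaRect(np.array([S(onz(c,*p[0],33))[:2] for p in k],np.float32)))
# y-axis of profile towards stop
for y in(-38,-20,0,20,40): print(y,[(x,h[int(round(v)),int(round(u))].tolist()) for x in range(172,194,3) for u,v in [proj(c,W([x,y,28]))]])
```

```text
[ 40  17 176] [ 38  20 151]
2174.0
[[187.7, -40.1, 28.0], [88.9, -42.2, 28.0], [87.5, 47.7, 28.0], [184.3, 50.5, 28.0]]
((136.3340301513672, 3.557178497314453), (94.05950927734375, 103.07124328613281), 89.90369415283203)
((192.00741577148438, -0.11716461181640625), (114.10140991210938, 10.12964153289795), 89.7182846069336)
-38 [(172, [38, 22, 174]), (175, [39, 21, 167]), (178, [41, 18, 160]), (181, [39, 25, 166]), (184, [38, 25, 165]), (187, [38, 15, 139]), (190, [114, 18, 143]), (193, [110, 24, 159])]
-20 [(172, [40, 22, 176]), (175, [39, 20, 177]), (178, [38, 25, 164]), (181, [30, 24, 138]), (184, [37, 22, 148]), (187, [39, 14, 128]), (190, [108, 18, 140]), (193, [110, 24, 157])]
0 [(172, [38, 22, 176]), (175, [38, 22, 175]), (178, [36, 22, 163]), (181, [32, 23, 144]), (184, [37, 21, 156]), (187, [38, 22, 141]), (190, [108, 25, 156]), (193, [111, 26, 160])]
20 [(172, [39, 20, 170]), (175, [39, 21, 173]), (178, [41, 21, 172]), (181, [35, 21, 160]), (184, [39, 21, 168]), (187, [45, 11, 135]), (190, [106, 19, 150]), (193, [109, 23, 158])]
40 [(172, [39, 20, 175]), (175, [42, 22, 175]), (178, [39, 22, 166]), (181, [30, 19, 149]), (184, [37, 21, 160]), (187, [36, 18, 142]), (190, [110, 16, 144]), (193, [106, 24, 161])]
```

The palette runs straight into the bar at every y with no gap, and it matches the bar's angle to about 0.2°. I'm handing the job in.

```bash
python3 -c "
from plant import bot
print(bot.get_obs()['time']);print(bot.close_job())"
```

```text
20.775
the job is handed in; nothing more can be done
None
```

The palette was slid off the deck, flipped over the ledge and pushed wells-up square against the end stop; the job was handed in at 20.8 s with the jar, cast and ring left standing where they were, and no verdict was returned.

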